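Dial open the garage lockbox

TASK

Open the grey lockbox on the paint bench. Turn its dial by the spinner post: clockwise past 4 once and stop at 4 the second time, then anticlockwise past 9 once and stop at 9 the second time, then slowly clockwise again until the latch drops and the dial comes up against it, somewhere between 1 and 4; stop there, do not force the lock. Then slide the cover back all the way, let go, and leave the other things on the bench and box where they are.

Things in the scene. Friction and masses are not known exactly. Their poses are not given: they have to be found in the camera images.
- lockbox: grey painted steel lockbox fixed to the bench, 260 (x) x 300 (y) x 100 mm high; origin at the centre of its underside, x to its rear (away from the robot at yaw 0), y to its left. Dial at the left front of its top, sliding cover at the right front between two rails 10 mm high along x. It is opened again from the start, if misdialled, with 3 passes of 4 in place of 1.
- dial_center (a point): point on the dial's vertical axis, at the top face of the dark steel disc (radius 46 mm): x -40, y +75, z +112 mm in the box's frame. A flat aluminium ring of radius 64 mm lies round the disc.
- tick0 (a point): the middle of the wide black tick, number 0, on the aluminium ring, 55 mm from the dial's axis towards the box's +x. 12 ticks stand round the ring as on a clock face; the other numbers, 1 to 11, are thin ticks that follow clockwise seen from above, 30 degrees apart: 3 lies towards the box's -y, 9 towards +y.
- dial (a joint): dial angle in rad, positive clockwise from above, counted on over full turns; number n is n x 0.5236 plus whole turns; 0 = post at the wide tick. Starts within 1 rad of 0. Turns without limit, drag about 0.05 Nm (1.5 N at the post). It carries two hidden wheels with nearly a turn of play, so passes and directions count; stop at 4 and at 9 to within a third of a division (10 degrees).
- spinner_grip (a point): the middle of the spinner post, the dial's pointer: upright black knob, 15 mm in diameter, 34 mm from the dial's axis, its top 36 mm and this point 24 mm above the disc's top face. It spins freely on its own axis: grip it from above and carry it round the dial's axis without turning the gripper. Nothing else near it stands as high.
- latch: spring latch inside; its brass pin, 7 mm thick, stands 4 mm out of a slot between dial and cover. Origin at y +44 mm in the box's frame; dropped, 10 mm nearer the dial (y +54). It drops between 1 and 4, a place that differs each time, and then stops the dial dead: turn there at 20 mm/s or less at the post and stop once about 5 N is felt. More than 20 N on it (15 N at the post) forces the lock.
- cover (a joint): how far the steel cover (114 x 112 x 6 mm) is slid back towards the box's +x, in m: 0 closed, 0.105 against its stop. It stays where it is left; sliding it takes about 2 to 4 N once the latch has dropped. With the latch up it is barred.
- cover_grip (a point): centre of the cover's handle: a dark steel bar 12 mm thick (box x), 12 mm high, 70 mm long (box y) on two 10 mm posts 60 mm apart. With the cover closed it is at x -80, y -85, z +141 mm in the box's frame; the cover's top face is 34 mm below it. Grip it from above, between the posts.
- tape: roll of blue tape, 72 mm across, 24 mm high, lying on the deck's left rear; origin at the centre of its underside
- cup: small aluminium cup, 36 mm across, 35 mm high, on the deck behind the dial; origin at the centre of its underside
- jug: white plastic jar, 90 mm across, 190 mm high, on the bench to the right; origin at the centre of its underside
- can: paint can, 100 mm across, 120 mm high, on the bench to the left; origin at the centre of its underside
- brush: paint brush lying on the bench to the near left
- scraper: scraper lying on the bench to the near right

How it is judged:
By the outcome, as a careful person would: the job done as asked, in the order asked, and still so for the second after the job is handed in, with the robot touching nothing.
It also fails if it takes over 72 s, if anything falls off the work surface, if the arm or the gripper's body presses on something with over 40 N, if the wrist force passes 120 N, or if a joint passes its speed limit or range.

ROBOT

A 6-joint arm with a two-finger parallel gripper is mounted at the origin on the work surface. World frame = base frame: x ahead of the robot, y to its left, z up, the work surface at z = 0. Lengths are in m, angles in degrees, forces in N, time in s.
With the tool pointing down it reaches from about 0.35 to 0.875 m from the base axis. Payload 4.2 kg.
Tool frame: the origin (TCP) lies midway between the tips of the shut fingers; the grasp point (between the pads) lies 19 mm behind it (r.pinch_z is the distance from the TCP to the grasp point, in m); z points along the fingers, y is the line along which they close (so a half turn about z gives the same grasp; the last joint's range is limited). The gripper opens to 87 mm and grips with 3 to 60 N. Pads are 19 mm wide; open, the fingers measure 117 mm over their backs; the gripper's body (75 mm by 190 mm) begins 51 mm behind the grasp point.
Start: joints at [-62.418, 22.042, 0.453, 0, -68.411, -14.817], TCP at [0.138, -0.61, 0.2] pointing down, gripper open.
Joint ranges: [-179.83, 179.83], [-69.29, 118.12], [-61.27, 80.66], [-181.25, 117.63], [-171.15, -9.14], [-177.46, 177.46]. Speed limits (degrees/s): [159.86, 159.86, 180, 180, 180, 180].

INTERFACE

Orientations are given as a 3x3 rotation matrix whose columns are the frame's x, y, z axes.
In Python, from station import r, imaging, models gives the robot as it stands. The module is installed in compiled form; this text tells all that it offers.
- The arm moves only by the tool apply_moves, never from a script. Its argument "moves" is a list of rows, each a list of 2 entries, a list of its own where there are three numbers: the shift along the tool's x, y, z in m, then the turn about the tool's z in degrees. A call has 1 to 5 rows; each row shifts and turns the commanded pose from where the row before left it, along the tool's axes as they then stand; what a row does not reach is not made up. A row lasts 1/12 s, in which the tool goes at most 41.7 mm and 7.16 degrees, less where a joint would pass 70% of its speed; a pose out of reach is approached as far as the arm can. A call is refused whole if a number of a shift passes 0.0417 or a number of a turn 7.16, either way. A call with a gripper value outside its range is refused whole. "hand" is the finger opening in m, from 0 to 0.087, set as the call begins (left out, the last holds). The fingers move at their own pace and stop on an object; the grip force is fixed at half the most. Time passes only in rows, so rows that do not move let the fingers close. It gives the time, the measured TCP pose, the force, the opening and the grip force at its end, in the units of the state.
- r.sense(): the state, without advancing time (a new reading comes with each control period).
- imaging.capture(name): name is "scene" or "top" or "wrist"; returns a dict with "frame" (384x512x3 uint8, blue, green, red), "intrinsics" (3x3 intrinsics, pixels), "eye" and "orientation" of the camera in the world. Camera axes: x right, y down, z forward; pixel columns grow to the right and rows downward; lengths in m; the calibration is good to about 2 mm. A picture is of the moment at which its call begins. There is no depth.
- r.finish_job(): hands the job in; it is judged then, once.
Trained networks look in a picture, given as the dict that the camera call returned (one of the last four; its "shot" number tells which), for a name from the list of things; names that differ only in an ending like _2 or _b are one class to them, and where a whole thing is asked for, a point or a joint stands for the part that bears it (a point fixed in the world has none). Each returns a list of dicts, best first, with "confidence" (0 to 1); they miss things now and then, are a little off and sometimes report something else, mostly with a low value. They report only what shows in the picture. A call takes as long as a camera call.
- models.cut_out(picture, target): "region" (384x512 bool, what is visible of it) and "extent" ([left, top, width, height] as shares, 0 to 1, of the picture: columns of its width, rows of its height, round what is visible of it).
- models.place_of(picture, target): "at" ([column, row] as shares, 0 to 1, of the picture: columns of its width, rows of its height: a listed point, or the origin of a listed thing).
The state is a dict: "time_s": time; "joints": joint angles; "joint_velocities": joint speeds; "effort": joint torques, N m; "tcp_pos": TCP position; "ee_rot": TCP orientation; "wrist_force": force on the tool from outside, world axes, zero at the start; "moment": the same for the moment, N m; "gripper_width": opening from 0.0 (shut) to 1.0 (fully open); "gripper_force": force on a finger pad.
Only numpy, scipy, OpenCV 4.12 (cv2) and the standard library are available. Lean on these libraries where they do the work, as an engineer would, in place of code of your own. Each camera call takes 0.05 s, during which the arm holds its last target. There are 200 camera calls.

## Working session

There is one attempt and no reset: what is moved stays moved. The work goes in short steps, Python scripts to look and compute and a tool call to move; the robot and the scene stay as the last step left them, time stands still between calls to the robot, and variables do not carry over. Pictures are saved under pics/ and viewed, at most 10 in all, crops included, and the job is handed in when it is done.

Besides the shell and the picture viewer there is one more tool, called after "Request:" as name(argument=value, ...) on one line, values as JSON. apply_moves: Moves the arm, as the interface text tells. Its arguments: {"type":"object","properties":{"moves":{"type":"array"},"hand":{"type":"number"}},"required":["moves"]}

```bash
mkdir -p pics; cat > h.py <<'E'
import numpy as np,cv2
from station import r,imaging,models
def ray(p,at):
    K=np.array(p["intrinsics"]);d=np.linalg.inv(K)@[at[0]*512,at[1]*384,1]
    return np.array(p["eye"]),np.array(p["orientation"])@d
def onz(p,at,z):
    o,d=ray(p,at);return o+d*(z-o[2])/d[2]
def proj(p,X):
    c=np.array(p["orientation"]).T@(np.array(X)-p["eye"]);u=np.array(p["intrinsics"])@c;return u[:2]/u[2]
E
python3 - <<'E'
from h import *
s=r.sense();print(s['tcp_pos'],s['ee_rot'],s['wrist_force'],r.pinch_z)
Z=dict(dial_center=.112,tick0=.109,spinner_grip=.136,cover_grip=.141,lockbox=0,latch=.104,cup=.1,tape=.1,jug=0,can=0)
ims=[]
for n in("top","scene"):
    p=imaging.capture(n);ims.append(p["frame"]);print(n,p["eye"])
    for t,z in Z.items():
        for q in models.place_of(p,t)[:2]:
            print(t,round(q["confidence"],2),np.round(np.array(q["at"])*[512,384]),np.round(onz(p,q["at"],z),4))
    cv2.imwrite(f"pics/{n}0.png",p["frame"])
E
```

```text
[ 0.1379805  -0.60891711  0.19926531] [[-9.75331430e-01 -2.20744914e-01 -5.33117188e-04]
 [-2.20745549e-01  9.75329225e-01  2.07504862e-03]
 [ 6.19083445e-05  2.14154338e-03 -9.99997705e-01]] [-0.81136334  0.42920666 -0.23826416] 0.0187
top [ 4.22702064e-01 -1.95822293e-04  1.14761574e+00]
dial_center 0.97 [234. 175.] [0.5481 0.0715 0.112 ]
tick0 0.8 [232. 153.] [0.6167 0.0772 0.109 ]
spinner_grip 0.38 [229. 162.] [0.5833 0.0845 0.136 ]
spinner_grip 0.26 [293. 178.] [ 0.535  -0.1003  0.136 ]
cover_grip 0.86 [293. 181.] [ 0.5271 -0.1006  0.141 ]
lockbox 0.7 [263. 163.] [ 0.6007 -0.019   0.    ]
lockbox 0.56 [231. 163.] [0.6042 0.0889 0.    ]
cup 0.63 [255. 130.] [0.6859 0.0083 0.1   ]
tape 0.54 [228. 134.] [0.6773 0.0884 0.1   ]
jug 0.55 [387. 174.] [ 0.5612 -0.4227  0.    ]
can 0.62 [130. 192.] [0.5095 0.4206 0.    ]
scene [1.26876131 0.06927789 0.79070393]
dial_center 0.61 [272. 200.] [0.5473 0.0723 0.112 ]
tick0 0.85 [271. 221.] [0.6206 0.0716 0.109 ]
spinner_grip 0.41 [277. 203.] [0.5816 0.0854 0.136 ]
spinner_grip 0.39 [281. 241.] [0.7059 0.0969 0.136 ]
cover_grip 0.83 [210. 187.] [ 0.5409 -0.0924  0.141 ]
lockbox 0.67 [242. 245.] [ 0.6111 -0.0027  0.    ]
lockbox 0.34 [393. 226.] [0.5085 0.4195 0.    ]
cup 0.57 [242. 240.] [0.6807 0.0057 0.1   ]
tape 0.59 [280. 242.] [0.68   0.0964 0.1   ]
tape 0.34 [390. 228.] [0.6121 0.3664 0.1   ]
jug 0.81 [100. 223.] [ 0.5651 -0.4144  0.    ]
can 0.83 [393. 230.] [0.5224 0.417  0.    ]
```

View pics/top0.png

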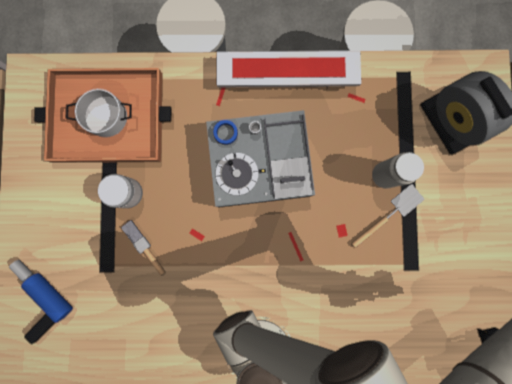

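The top view shows the box near (260,160) px, dial near (236,173), handle near (290,180), and a yaw of about +6°. I'm moving over it for a wrist view.

Request:
apply_moves(moves=[[[-0.0246, 0.0272, -0.006], 0], [[-0.0246, 0.0272, -0.006], 0], [[-0.0246, 0.0272, -0.006], 0], [[-0.0246, 0.0272, -0.006], 0], [[-0.0246, 0.0272, -0.006], 0]])

```text
time_s: 1.52
tcp_pos: [0.2284, -0.4483, 0.2306]
ee_rot: [[-0.975, -0.22, 0.0], [-0.22, 0.975, -0.0], [-0.0, -0.0, -1.0]]
wrist_force: [0.5, -0.4, 0.7]
gripper_width: 0.998
gripper_force: 0.0
```

Request:
apply_moves(moves=[[[-0.0246, 0.0272, -0.006], 0], [[-0.0246, 0.0272, -0.006], 0], [[-0.0246, 0.0272, -0.006], 0], [[-0.0246, 0.0272, -0.006], 0], [[-0.0246, 0.0272, -0.006], 0]])

```text
time_s: 1.93
tcp_pos: [0.3183, -0.2883, 0.261]
ee_rot: [[-0.975, -0.221, 0.001], [-0.221, 0.975, -0.0], [-0.001, -0.001, -1.0]]
wrist_force: [1.6, -0.5, 0.3]
gripper_width: 0.999
gripper_force: 0.0
```

Request:
apply_moves(moves=[[[-0.0246, 0.0272, -0.006], 0], [[-0.0246, 0.0272, -0.006], 0], [[-0.0246, 0.0272, -0.006], 0], [[-0.0246, 0.0272, -0.006], 0], [[-0.0246, 0.0272, -0.006], 0]])

```text
time_s: 2.35
tcp_pos: [0.4083, -0.1283, 0.2912]
ee_rot: [[-0.975, -0.221, 0.001], [-0.221, 0.975, 0.0], [-0.001, -0.0, -1.0]]
wrist_force: [0.3, 0.7, -0.1]
gripper_width: 1.002
gripper_force: 0.0
```

Request:
apply_moves(moves=[[[-0.0246, 0.0272, -0.006], 0], [[-0.0246, 0.0272, -0.006], 0], [[-0.0246, 0.0272, -0.006], 0], [[-0.0246, 0.0272, -0.006], 0], [[-0.0246, 0.0272, -0.006], 0]])

```text
time_s: 2.77
tcp_pos: [0.4982, 0.0316, 0.321]
ee_rot: [[-0.975, -0.222, 0.001], [-0.222, 0.975, 0.0], [-0.001, 0.0, -1.0]]
wrist_force: [0.5, -1.5, -0.1]
gripper_width: 1.003
gripper_force: 0.0
```

Request:
apply_moves(moves=[[[0, 0, 0], -7], [[0, 0, 0], -7], [[0, 0, 0], -7], [[0, 0, 0], -7], [[0, 0, 0], -7]])

```text
time_s: 3.18
tcp_pos: [0.4977, 0.0299, 0.3204]
ee_rot: [[-0.667, -0.745, 0.0], [-0.745, 0.667, 0.0], [-0.0, -0.0, -1.0]]
wrist_force: [-0.4, -0.1, -0.2]
gripper_width: 1.0
gripper_force: 0.0
```

Request:
apply_moves(moves=[[[0, 0, 0], -7], [[0, 0, 0], -7], [[0, 0, 0], -7], [[0, 0, 0], -7], [[0, 0, 0], -7]])

```text
time_s: 3.6
tcp_pos: [0.4977, 0.0297, 0.3205]
ee_rot: [[-0.12, -0.993, 0.0], [-0.993, 0.12, 0.0], [-0.0, -0.0, -1.0]]
wrist_force: [0.8, -0.0, -0.8]
gripper_width: 1.002
gripper_force: 0.0
```

Request:
apply_moves(moves=[[[0, 0, 0], -6.7], [[0, 0, 0], -6.7], [[0, 0, 0], 0], [[0, 0, 0], 0]], hand=0.035)

```text
time_s: 3.93
tcp_pos: [0.4977, 0.0297, 0.3204]
ee_rot: [[0.104, -0.995, 0.0], [-0.995, -0.104, 0.0], [-0.0, -0.0, -1.0]]
wrist_force: [0.7, 0.0, -0.7]
gripper_width: 0.781
gripper_force: 0.0
```

```bash
python3 - <<'E'
from h import *
s=r.sense();print(s['time_s'],s['tcp_pos'],s['ee_rot'],s['joints'])
Z=dict(dial_center=.112,tick0=.109,spinner_grip=.136,cover_grip=.141,latch=.104,cup=.1,tape=.1)
p=imaging.capture("wrist");print(p["eye"],p["orientation"])
for t,z in Z.items():
    for q in models.place_of(p,t)[:2]:
        print(t,round(q["confidence"],2),np.round(np.array(q["at"])*[512,384]),np.round(onz(p,q["at"],z),4))
cv2.imwrite("pics/w1.png",p["frame"])
E
```

```text
3.9333 [0.4976841  0.02973252 0.32042108] [[ 1.04418133e-01 -9.94533483e-01  7.50592510e-05]
 [-9.94533484e-01 -1.04418128e-01  6.84857857e-05]
 [-6.02738605e-05 -8.18000962e-05 -9.99999995e-01]] [ 2.21116017e+01  5.78116056e+00 -4.25930390e+00 -2.04795987e-03
 -7.99540742e+01 -1.61176009e+01]
[ 0.5058608  -0.05383569  0.50472642] [[-9.94503090e-01 -9.99784077e-02 -3.11114421e-02]
 [-1.04706899e-01  9.48840367e-01  2.97889953e-01]
 [-2.62770987e-04  2.99510061e-01 -9.54093106e-01]]
dial_center 0.97 [214. 185.] [0.5576 0.0615 0.112 ]
tick0 0.65 [182. 182.] [0.6067 0.0622 0.109 ]
spinner_grip 0.5 [189. 199.] [0.5879 0.0784 0.136 ]
cover_grip 0.67 [235.  71.] [ 0.5354 -0.0973  0.141 ]
cover_grip 0.21 [132. 140.] [0.6653 0.002  0.141 ]
cup 0.67 [131. 141.] [0.6848 0.0088 0.1   ]
tape 0.56 [138. 193.] [0.6773 0.0908 0.1   ]
```

View pics/w1.png

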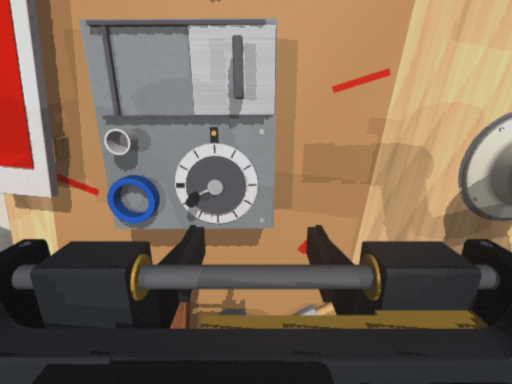

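The wrist view shows the ring centred near (216,183), the wide tick at (180,185), the post near (193,200), the handle at (237,67) and the box's front edge at column ~276. Next I'm refining these positions.

```bash
cat > m.py <<'E'
from h import *
p=imaging.capture("wrist");f=p["frame"]
w=lambda u,v,z:onz(p,[u/512,v/384],z)
# ring: bright neutral pixels near the dial
m=(f.min(2)>170).astype(np.uint8);m[:140]=0;m[232:]=0;m[:,:165]=0;m[:,265:]=0
c=max(cv2.findContours(cv2.morphologyEx(m,cv2.MORPH_CLOSE,np.ones((7,7))),cv2.RETR_EXTERNAL,2)[0],key=cv2.contourArea)
P=np.array([w(u,v,.110)[:2] for u,v in cv2.convexHull(c)[:,0]+.5])
A=np.c_[2*P,np.ones(len(P))];s=np.linalg.lstsq(A,(P**2).sum(1),rcond=None)[0];C=s[:2]
print("ring c",C,"R",np.sqrt(s[2]+C@C))
# front edge & wide tick
print("front edge pts",w(277,22,.1),w(275,228,.1))
b=(f.max(2)<70).astype(np.uint8)
def blob(y0,y1,x0,x1):
    n,l,st,ce=cv2.connectedComponentsWithStats(b[y0:y1,x0:x1]);i=1+np.argmax(st[1:,4]);return ce[i]+[x0+.5,y0+.5],st[i],l==i
k,st,_=blob(178,192,172,190);print("tick",k,st,w(*k,.110))
k,st,_=blob(30,105,228,248);print("handle",k,st,w(*k,.147))
for t in("spinner_grip","cover_grip"):
    for q in models.cut_out(p,t)[:1]:
        R=q["region"];v,u=np.nonzero(R);print(t,q["confidence"],R.sum(),u.mean(),v.mean(),cv2.minAreaRect(np.c_[u,v].astype(np.float32)))
cv2.imwrite("pics/c1.png",cv2.resize(f[130:240,110:270],None,fx=5,fy=5,interpolation=cv2.INTER_CUBIC))
E
python3 m.py
```

```text
ring c [0.55340733 0.06098204] R 0.06276854108630249
front edge pts [ 0.48978371 -0.16620205  0.1       ] [0.45435316 0.12678854 0.1       ]
tick [180.35 185.45] [ 5  6  7  3 20] [0.60799845 0.06767877 0.11      ]
handle [239.625  97.625] [ 8 67  7  2  8] [ 0.52738804 -0.06615603  0.147     ]
spinner_grip 0.53 144 191.98611111111111 200.01388888888889 ((191.9000244140625, 199.7000274658203), (10.28591251373291, 15.652474403381348), 26.56505012512207)
cover_grip 0.76 7591 232.83190620471612 68.73112896851535 ((232.0, 69.0), (90.0, 88.0), 90.0)
```

View pics/c1.png

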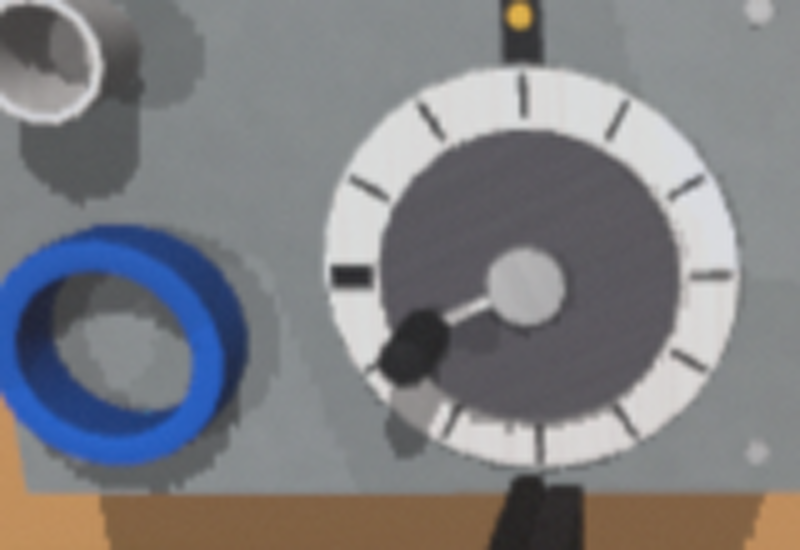

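```bash
python3 - <<'E'
from h import *
p=imaging.capture("wrist")
w=lambda u,v,z:onz(p,[u/512,v/384],z)[:2]
T={k:w(110+a/5,130+b/5,.110) for k,a,b in((0,352,276),(3,522,95),(6,711,275),(9,539,443),(1,369,188),(2,432,120),(4,618,120),(5,686,186),(7,689,360),(8,626,420),(10,453,420))}
# fit center+yaw, R=55
from scipy.optimize import least_squares
def res(x):
    o=[]
    for k,t in T.items():
        a=x[2]-k*np.pi/6;o+=list(x[:2]+x[3]*np.array([np.cos(a),np.sin(a)])-t)
    return o
s=least_squares(res,[.553,.061,.1,.055]);print(s.x,np.degrees(s.x[2]),np.abs(s.fun).max())
c,y=s.x[:2],s.x[2]
B=lambda X:c+np.array([[np.cos(y),-np.sin(y)],[np.sin(y),np.cos(y)]])@(np.array(X)-[-.040,.075])
print("handle",B([-.08,-.085]),"box",B([0,0]))
for u,v,z in((191,202.4,.148),(192,200,.136)):
    d=w(u,v,z)-c;print("post",w(u,v,z),"r",np.hypot(*d),"dial deg",np.degrees(y-np.arctan2(d[1],d[0])))
H=[w(237.5,36,.147),w(238,98,.147)];print("handle ends",H,np.mean(H,0))
p=imaging.capture("top")
for k in (B([-.08,-.085]),):print(proj(p,[*k,.147]))
print(proj(p,[*c,.11]))
E
```

```text
[0.55350539 0.06125011 0.1112148  0.05466907] 6.372138896379837 0.0003668108401789216
handle [ 0.53151022 -0.10220084] box [ 0.6015822  -0.00884712]
post [0.58272735 0.07915861] r 0.03427298602826423 dial deg -25.12965865953423
post [0.58399789 0.07979594] r 0.03568950078676954 dial deg -24.936239759669007
handle ends [array([ 0.53605138, -0.13389796]), array([ 0.52940265, -0.06548615])] [ 0.53272701 -0.09969205]
[293.56891064 179.24761651]
[237.16699532 173.64996147]
```

Request:
apply_moves(moves=[[[-0.0134, -0.0298, 0.02], 0], [[-0.0134, -0.0298, 0.02], 0], [[-0.0134, -0.0299, 0.02], 0], [[0, 0, 0.03], 0], [[0, 0, 0.03], 0]])

```text
time_s: 5.0
tcp_pos: [0.5838, 0.0803, 0.1985]
ee_rot: [[0.108, -0.994, 0.0], [-0.994, -0.108, 0.0], [-0.0, -0.0, -1.0]]
wrist_force: [-0.6, -0.1, -1.1]
gripper_width: 0.402
gripper_force: 0.0
```

Request:
apply_moves(moves=[[[0, 0, 0.02], 0], [[0, 0, 0.02], 0], [[0, 0, 0.02], 0], [[0, 0, 0.0214], 0], [[0, 0, 0], 0]])

```text
time_s: 5.42
tcp_pos: [0.5793, 0.0785, 0.1143]
ee_rot: [[0.106, -0.994, -0.009], [-0.994, -0.106, -0.002], [0.001, 0.009, -1.0]]
wrist_force: [-0.8, -0.8, -1.0]
gripper_width: 0.4
gripper_force: 0.0
```

Request:
apply_moves(moves=[[[0, 0, 0], 0], [[0, 0, 0], 0], [[0, 0, 0], 0], [[0, 0, 0], 0], [[0, 0, 0], 0]], hand=0.0)

```text
time_s: 5.83
tcp_pos: [0.5846, 0.0801, 0.1208]
ee_rot: [[0.108, -0.994, 0.006], [-0.994, -0.108, 0.002], [-0.001, -0.006, -1.0]]
wrist_force: [4.1, 1.4, 1.2]
gripper_width: 0.141
gripper_force: 30.0
```

```bash
python3 - <<'E'
from h import *
s=r.sense();print(s['time_s'],s['tcp_pos'],s['wrist_force'],s['gripper_width']*87,s['gripper_force'])
d=np.array(s['tcp_pos'])[:2]-[.5535,.06125];print(np.hypot(*d),6.37-np.degrees(np.arctan2(d[1],d[0])))
p=imaging.capture("wrist")
cv2.imwrite("pics/w2.png",p["frame"])
E
```

```text
5.8333 [0.58462167 0.08008588 0.1207769 ] [4.05265629 1.35103993 1.20874292] 12.261230844322615 30.007821971084923
0.03637786010931497 -24.81373508696976
```

View pics/w2.png

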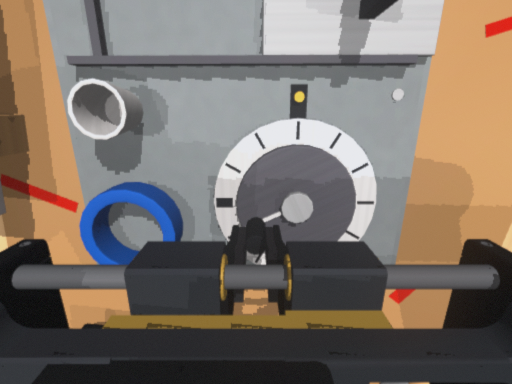

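The post is between the pads at (255,235) px, dial angle about -25°. The arm is pulled ~2 mm outward, so I'm shifting the assumed centre. Next I'm generating rows for the circle.

```bash
cat > rows.py <<'E'
import numpy as np,sys
# rows.py a0 step1 step2 ... dial degrees; radius 34
tx=np.array([.1071,-.9942]);ty=np.array([-.9942,-.1071])
def pos(d):a=np.radians(6.37-d);return .034*np.array([np.cos(a),np.sin(a)])
def rows(a,steps):
    q=pos(a);c=q.copy();out=[]
    for s in steps:
        a+=s;d=pos(a)-c;t=np.round([d@tx,d@ty],4);c=c+t[0]*tx+t[1]*ty
        out.append(f"[[{t[0]:g},{t[1]:g},0],0]")
    for i in range(0,len(out),5):print(", ".join(out[i:i+5]))
    print("end",a)
E
python3 - <<'E'
from rows import *
rows(-25,[5,10]+[15]*31+[13,9,5,3])
E
```

```text
[[0.0027,-0.0011,0],0], [[0.0058,-0.0016,0],0], [[0.0088,-0.0004,0],0], [[0.0087,0.0019,0],0], [[0.0079,0.004,0],0]
[[0.0066,0.006,0],0], [[0.0047,0.0075,0],0], [[0.0028,0.0084,0],0], [[0.0004,0.0089,0],0], [[-0.0019,0.0087,0],0]
[[-0.0041,0.0079,0],0], [[-0.006,0.0065,0],0], [[-0.0074,0.0048,0],0], [[-0.0085,0.0027,0],0], [[-0.0088,0.0004,0],0]
[[-0.0087,-0.0018,0],0], [[-0.0079,-0.0041,0],0], [[-0.0066,-0.006,0],0], [[-0.0048,-0.0075,0],0], [[-0.0027,-0.0084,0],0]
[[-0.0004,-0.0089,0],0], [[0.0019,-0.0086,0],0], [[0.0041,-0.0079,0],0], [[0.0059,-0.0066,0],0], [[0.0075,-0.0048,0],0]
[[0.0085,-0.0027,0],0], [[0.0088,-0.0004,0],0], [[0.0087,0.0019,0],0], [[0.0079,0.004,0],0], [[0.0066,0.006,0],0]
[[0.0047,0.0075,0],0], [[0.0028,0.0084,0],0], [[0.0004,0.0089,0],0], [[-0.0015,0.0075,0],0], [[-0.0021,0.005,0],0]
[[-0.0014,0.0026,0],0], [[-0.001,0.0015,0],0]
end 485
```

Request:
apply_moves(moves=[[[-0.0009, -0.0022, 0], 0], [[0, 0, 0], 0], [[0, 0, 0], 0]])

```text
time_s: 6.13
tcp_pos: [0.5847, 0.0802, 0.1206]
ee_rot: [[0.108, -0.994, 0.001], [-0.994, -0.108, -0.001], [0.001, -0.001, -1.0]]
wrist_force: [-0.8, -0.7, 6.0]
gripper_width: 0.144
gripper_force: 30.0
```

Request:
apply_moves(moves=[[[0.0027, -0.0011, -0.0015], 0], [[0.0058, -0.0016, 0], 0], [[0.0088, -0.0004, 0], 0], [[0.0087, 0.0019, 0], 0], [[0.0079, 0.004, 0], 0]])

```text
time_s: 6.55
tcp_pos: [0.5856, 0.0456, 0.1206]
ee_rot: [[0.107, -0.994, 0.0], [-0.994, -0.107, 0.0], [-0.0, -0.0, -1.0]]
wrist_force: [-2.9, 4.0, 2.2]
gripper_width: 0.144
gripper_force: 30.0
```

Request:
apply_moves(moves=[[[0.0066, 0.006, 0], 0], [[0.0047, 0.0075, 0], 0], [[0.0028, 0.0084, 0], 0], [[0.0004, 0.0089, 0], 0], [[-0.0019, 0.0087, 0], 0]])

```text
time_s: 6.97
tcp_pos: [0.5471, 0.0292, 0.1207]
ee_rot: [[0.107, -0.994, 0.002], [-0.994, -0.107, -0.0], [0.0, -0.002, -1.0]]
wrist_force: [2.2, 2.6, 2.0]
gripper_width: 0.143
gripper_force: 30.0
```

Request:
apply_moves(moves=[[[-0.0041, 0.0079, 0], 0], [[-0.006, 0.0065, 0], 0], [[-0.0074, 0.0048, 0], 0], [[-0.0085, 0.0027, 0], 0], [[-0.0088, 0.0004, 0], 0]])

```text
time_s: 7.38
tcp_pos: [0.5214, 0.0624, 0.1207]
ee_rot: [[0.108, -0.994, 0.001], [-0.994, -0.108, -0.001], [0.001, -0.001, -1.0]]
wrist_force: [5.8, -3.0, 0.5]
gripper_width: 0.143
gripper_force: 30.0
```

Request:
apply_moves(moves=[[[-0.0087, -0.0018, 0], 0], [[-0.0079, -0.0041, 0], 0], [[-0.0066, -0.006, 0], 0], [[-0.0048, -0.0075, 0], 0], [[-0.0027, -0.0084, 0], 0]])

```text
time_s: 7.8
tcp_pos: [0.5436, 0.0943, 0.1205]
ee_rot: [[0.108, -0.994, -0.006], [-0.994, -0.108, -0.005], [0.004, 0.007, -1.0]]
wrist_force: [-1.9, -5.4, 8.3]
gripper_width: 0.144
gripper_force: 30.0
```

Request:
apply_moves(moves=[[[-0.0004, -0.0089, 0], 0], [[0.0019, -0.0086, 0], 0], [[0.0041, -0.0079, 0], 0], [[0.0059, -0.0066, 0], 0], [[0.0075, -0.0048, 0], 0]])

```text
time_s: 8.22
tcp_pos: [0.5833, 0.0821, 0.1206]
ee_rot: [[0.109, -0.994, -0.003], [-0.994, -0.109, 0.0], [-0.001, 0.003, -1.0]]
wrist_force: [-1.4, 2.4, 6.5]
gripper_width: 0.148
gripper_force: 30.0
```

Request:
apply_moves(moves=[[[0.0085, -0.0027, 0], 0], [[0.0088, -0.0004, 0], 0], [[0.0087, 0.0019, 0], 0], [[0.0079, 0.004, 0], 0], [[0.0066, 0.006, 0], 0]])

```text
time_s: 8.63
tcp_pos: [0.5809, 0.0393, 0.1207]
ee_rot: [[0.108, -0.994, 0.002], [-0.994, -0.108, 0.0], [-0.0, -0.002, -1.0]]
wrist_force: [3.0, 3.2, 3.3]
gripper_width: 0.143
gripper_force: 30.0
```

Request:
apply_moves(moves=[[[0.0047, 0.0075, 0], 0], [[0.0028, 0.0084, 0], 0], [[0.0004, 0.0089, 0], 0], [[-0.0013, 0.007, 0], 0], [[-0.0017, 0.0045, 0], 0]])

```text
time_s: 9.05
tcp_pos: [0.5434, 0.0303, 0.1206]
ee_rot: [[0.107, -0.994, 0.0], [-0.994, -0.107, 0.0], [-0.0, -0.0, -1.0]]
wrist_force: [4.2, 0.9, 2.1]
gripper_width: 0.146
gripper_force: 30.0
```

Request:
apply_moves(moves=[[[-0.0013, 0.0026, 0], 0], [[0, 0, 0], 0], [[0, 0, 0], 0], [[0, 0, 0], 0]])

```text
time_s: 9.38
tcp_pos: [0.5407, 0.0315, 0.1205]
ee_rot: [[0.108, -0.994, -0.003], [-0.994, -0.108, -0.001], [0.0, 0.003, -1.0]]
wrist_force: [0.0, 1.4, 7.3]
gripper_width: 0.146
gripper_force: 30.0
```

```bash
cat > st.py <<'E'
from h import *
s=r.sense();d=np.array(s['tcp_pos'])[:2]-[.5555,.0625]
print(s['time_s'],np.round(s['tcp_pos'],4),np.round(s['wrist_force'],1),"r",np.hypot(*d),"dial",(6.37-np.degrees(np.arctan2(d[1],d[0])))%360)
E
python3 - <<'E'
import st
from h import *
p=imaging.capture("wrist")
cv2.imwrite("pics/w3.png",p["frame"])
from rows import *
rows(480,[-5,-10]+[-15]*35+[-12,-8,-6,-4])
E
```

```text
9.3833 [0.5407 0.0315 0.1205] [0.  1.4 7.3] r 0.03436406888449948 dial 121.96876021197855
[[0.0014,-0.0026,0],0], [[0.002,-0.0056,0],0], [[0.0011,-0.0088,0],0], [[-0.0012,-0.0088,0],0], [[-0.0034,-0.0082,0],0]
[[-0.0055,-0.007,0],0], [[-0.007,-0.0054,0],0], [[-0.0082,-0.0034,0],0], [[-0.0088,-0.0011,0],0], [[-0.0088,0.0012,0],0]
[[-0.0082,0.0034,0],0], [[-0.007,0.0055,0],0], [[-0.0054,0.007,0],0], [[-0.0034,0.0082,0],0], [[-0.0011,0.0088,0],0]
[[0.0012,0.0088,0],0], [[0.0034,0.0082,0],0], [[0.0054,0.007,0],0], [[0.0071,0.0054,0],0], [[0.0082,0.0034,0],0]
[[0.0088,0.0011,0],0], [[0.0088,-0.0012,0],0], [[0.0082,-0.0034,0],0], [[0.007,-0.0054,0],0], [[0.0054,-0.0071,0],0]
[[0.0034,-0.0082,0],0], [[0.0011,-0.0088,0],0], [[-0.0012,-0.0088,0],0], [[-0.0034,-0.0082,0],0], [[-0.0055,-0.007,0],0]
[[-0.007,-0.0054,0],0], [[-0.0082,-0.0034,0],0], [[-0.0088,-0.0011,0],0], [[-0.0088,0.0012,0],0], [[-0.0082,0.0034,0],0]
[[-0.007,0.0055,0],0], [[-0.0054,0.007,0],0], [[-0.0029,0.0065,0],0], [[-0.0011,0.0046,0],0], [[-0.0004,0.0036,0],0]
[[-0.0001,0.0023,0],0]
end -90
```

View pics/w3.png

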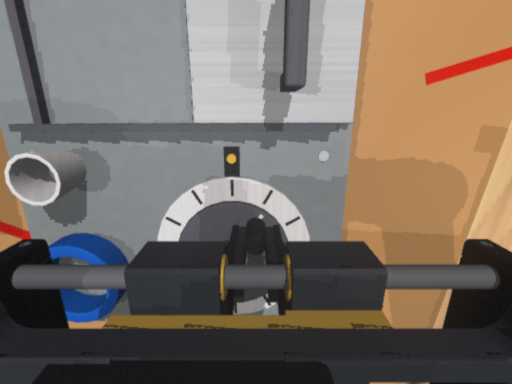

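Post sits by tick 4 (267,197 px), measured 122°, which is within tolerance. Now anticlockwise to 9, second time.

Request:
apply_moves(moves=[[[0.0014, -0.0026, -0.001], 0], [[0.002, -0.0056, 0], 0], [[0.0011, -0.0088, 0], 0], [[-0.0012, -0.0088, 0], 0], [[-0.0034, -0.0082, 0], 0]])

```text
time_s: 9.85
tcp_pos: [0.5752, 0.0342, 0.1207]
ee_rot: [[0.106, -0.994, -0.004], [-0.994, -0.106, -0.002], [0.001, 0.004, -1.0]]
wrist_force: [-3.3, 0.8, 3.6]
gripper_width: 0.142
gripper_force: 30.0
```

Request:
apply_moves(moves=[[[-0.0055, -0.007, 0], 0], [[-0.007, -0.0054, 0], 0], [[-0.0082, -0.0034, 0], 0], [[-0.0088, -0.0011, 0], 0], [[-0.0088, 0.0012, 0], 0]])

```text
time_s: 10.27
tcp_pos: [0.5871, 0.0755, 0.1208]
ee_rot: [[0.107, -0.994, -0.001], [-0.994, -0.107, -0.001], [0.001, 0.001, -1.0]]
wrist_force: [-1.9, -3.0, 0.2]
gripper_width: 0.144
gripper_force: 30.0
```

Request:
apply_moves(moves=[[[-0.0082, 0.0034, 0], 0], [[-0.007, 0.0055, 0], 0], [[-0.0054, 0.007, 0], 0], [[-0.0034, 0.0082, 0], 0], [[-0.0011, 0.0088, 0], 0]])

```text
time_s: 10.68
tcp_pos: [0.5507, 0.0964, 0.1209]
ee_rot: [[0.108, -0.994, -0.0], [-0.994, -0.108, -0.001], [0.001, 0.0, -1.0]]
wrist_force: [3.8, -7.4, -5.2]
gripper_width: 0.138
gripper_force: 30.0
```

Request:
apply_moves(moves=[[[0.0012, 0.0088, 0], 0], [[0.0034, 0.0082, 0], 0], [[0.0054, 0.007, 0], 0], [[0.0071, 0.0054, 0], 0], [[0.0082, 0.0034, 0], 0]])

```text
time_s: 11.1
tcp_pos: [0.5223, 0.0692, 0.121]
ee_rot: [[0.108, -0.994, 0.004], [-0.994, -0.108, 0.004], [-0.003, -0.005, -1.0]]
wrist_force: [5.2, 1.4, -9.6]
gripper_width: 0.144
gripper_force: 30.0
```

Request:
apply_moves(moves=[[[0.0088, 0.0011, 0], 0], [[0.0088, -0.0012, 0], 0], [[0.0082, -0.0034, 0], 0], [[0.007, -0.0054, 0], 0], [[0.0054, -0.0071, 0], 0]])

```text
time_s: 11.52
tcp_pos: [0.541, 0.0312, 0.1209]
ee_rot: [[0.107, -0.994, -0.003], [-0.994, -0.107, 0.001], [-0.001, 0.003, -1.0]]
wrist_force: [-1.0, 7.0, -6.8]
gripper_width: 0.142
gripper_force: 30.0
```

Request:
apply_moves(moves=[[[0.0034, -0.0082, 0], 0], [[0.0011, -0.0088, 0], 0], [[-0.0012, -0.0088, 0], 0], [[-0.0034, -0.0082, 0], 0], [[-0.0055, -0.007, 0], 0]])

```text
time_s: 11.93
tcp_pos: [0.5817, 0.0402, 0.1209]
ee_rot: [[0.107, -0.994, -0.003], [-0.994, -0.107, -0.002], [0.002, 0.004, -1.0]]
wrist_force: [-3.0, -2.2, -4.4]
gripper_width: 0.142
gripper_force: 30.0
```

Request:
apply_moves(moves=[[[-0.007, -0.0054, 0], 0], [[-0.0082, -0.0034, 0], 0], [[-0.0088, -0.0011, 0], 0], [[-0.0088, 0.0012, 0], 0], [[-0.0082, 0.0034, 0], 0]])

```text
time_s: 12.35
tcp_pos: [0.5826, 0.0833, 0.121]
ee_rot: [[0.108, -0.994, -0.0], [-0.994, -0.108, -0.001], [0.001, 0.001, -1.0]]
wrist_force: [-1.2, -5.0, -8.0]
gripper_width: 0.147
gripper_force: 30.0
```

Request:
apply_moves(moves=[[[-0.007, 0.0055, 0], 0], [[-0.0054, 0.007, 0], 0], [[-0.0029, 0.0065, 0], 0], [[-0.0011, 0.0046, 0], 0], [[-0.0004, 0.0036, 0], 0]])

```text
time_s: 12.77
tcp_pos: [0.5536, 0.0966, 0.1211]
ee_rot: [[0.108, -0.994, 0.001], [-0.994, -0.108, -0.001], [0.001, -0.001, -1.0]]
wrist_force: [3.7, -6.9, -12.2]
gripper_width: 0.143
gripper_force: 30.0
```

Request:
apply_moves(moves=[[[-0.0001, 0.0023, 0], 0], [[0, 0, 0], 0], [[0, 0, 0], 0], [[0, 0, 0], 0]])

```text
time_s: 13.1
tcp_pos: [0.5511, 0.0963, 0.1211]
ee_rot: [[0.108, -0.994, 0.0], [-0.994, -0.108, -0.001], [0.001, -0.0, -1.0]]
wrist_force: [1.4, -5.4, -9.7]
gripper_width: 0.143
gripper_force: 30.0
```

```bash
python3 - <<'E'
import st
from rows import *
rows(-90,[4,6,8]+[10]*8+[6,4]);rows(18,[2.5]*42)
E
```

```text
13.1 [0.5511 0.0963 0.1211] [ 1.4 -5.4 -9.7] r 0.03404080753134771 dial 268.9478228965455
[[0.0001,-0.0024,0],0], [[0.0004,-0.0035,0],0], [[0.0011,-0.0046,0],0], [[0.0023,-0.0055,0],0], [[0.0032,-0.005,0],0]
[[0.0041,-0.0043,0],0], [[0.0047,-0.0036,0],0], [[0.0052,-0.0027,0],0], [[0.0057,-0.0018,0],0], [[0.0059,-0.0007,0],0]
[[0.0059,0.0003,0],0], [[0.0035,0.0006,0],0], [[0.0023,0.0007,0],0]
end 18
[[0.0014,0.0005,0],0], [[0.0014,0.0005,0],0], [[0.0013,0.0006,0],0], [[0.0014,0.0007,0],0], [[0.0013,0.0007,0],0]
[[0.0012,0.0008,0],0], [[0.0013,0.0008,0],0], [[0.0011,0.0009,0],0], [[0.0012,0.0009,0],0], [[0.0011,0.001,0],0]
[[0.0011,0.0011,0],0], [[0.001,0.001,0],0], [[0.001,0.0011,0],0], [[0.0009,0.0012,0],0], [[0.0009,0.0012,0],0]
[[0.0008,0.0012,0],0], [[0.0007,0.0013,0],0], [[0.0008,0.0013,0],0], [[0.0006,0.0014,0],0], [[0.0006,0.0013,0],0]
[[0.0005,0.0014,0],0], [[0.0005,0.0014,0],0], [[0.0004,0.0014,0],0], [[0.0003,0.0015,0],0], [[0.0003,0.0014,0],0]
[[0.0002,0.0015,0],0], [[0.0002,0.0015,0],0], [[0.0001,0.0015,0],0], [[0,0.0014,0],0], [[-0,0.0015,0],0]
[[-0.0001,0.0015,0],0], [[-0.0002,0.0015,0],0], [[-0.0002,0.0014,0],0], [[-0.0003,0.0015,0],0], [[-0.0004,0.0014,0],0]
[[-0.0004,0.0015,0],0], [[-0.0005,0.0014,0],0], [[-0.0005,0.0013,0],0], [[-0.0006,0.0014,0],0], [[-0.0007,0.0013,0],0]
[[-0.0007,0.0013,0],0], [[-0.0008,0.0013,0],0]
end 123.0
```

Settled at 9 (269°). Now clockwise to just short of 1.

Request:
apply_moves(moves=[[[0.0011, -0.0024, 0.001], 0], [[0.0004, -0.0035, 0], 0], [[0.0011, -0.0046, 0], 0], [[0.0023, -0.0055, 0], 0], [[0.0032, -0.005, 0], 0]])

```text
time_s: 13.52
tcp_pos: [0.574, 0.0911, 0.1209]
ee_rot: [[0.108, -0.994, 0.0], [-0.994, -0.108, 0.0], [-0.0, -0.001, -1.0]]
wrist_force: [-3.2, -0.6, -4.5]
gripper_width: 0.143
gripper_force: 30.0
```

Request:
apply_moves(moves=[[[0.0041, -0.0043, 0], 0], [[0.0047, -0.0036, 0], 0], [[0.0052, -0.0027, 0], 0], [[0.0057, -0.0018, 0], 0], [[0.0059, -0.0007, 0], 0]])

```text
time_s: 13.93
tcp_pos: [0.5897, 0.0664, 0.1208]
ee_rot: [[0.107, -0.994, 0.001], [-0.994, -0.107, 0.001], [-0.001, -0.001, -1.0]]
wrist_force: [-6.1, 1.3, -1.1]
gripper_width: 0.146
gripper_force: 30.0
```

Request:
apply_moves(moves=[[[0.0059, 0.0003, 0], 0], [[0.0035, 0.0006, 0], 0], [[0.0023, 0.0007, 0], 0], [[0, 0, 0], 0], [[0, 0, 0], 0]])

```text
time_s: 14.35
tcp_pos: [0.589, 0.0544, 0.1208]
ee_rot: [[0.107, -0.994, 0.001], [-0.994, -0.107, 0.0], [-0.0, -0.001, -1.0]]
wrist_force: [-4.8, 1.1, -0.7]
gripper_width: 0.143
gripper_force: 30.0
```

Request:
apply_moves(moves=[[[0.0014, 0.0005, 0], 0], [[0.0014, 0.0005, 0], 0]])

```text
time_s: 14.52
tcp_pos: [0.5887, 0.0526, 0.1208]
ee_rot: [[0.108, -0.994, 0.001], [-0.994, -0.108, 0.002], [-0.001, -0.002, -1.0]]
wrist_force: [-5.1, 4.3, -0.8]
gripper_width: 0.144
gripper_force: 30.0
```

```bash
python3 st.py
```

```text
14.5167 [0.5887 0.0526 0.1208] [-5.1  4.3 -0.8] r 0.03460272931268832 dial 23.01271386311271
```

Request:
apply_moves(moves=[[[0.0013, 0.0011, 0], 0], [[0.0014, 0.0012, 0], 0], [[0.0013, 0.0007, 0], 0]])

```text
time_s: 14.77
tcp_pos: [0.587, 0.0484, 0.1208]
ee_rot: [[0.108, -0.994, 0.003], [-0.994, -0.108, 0.002], [-0.001, -0.004, -1.0]]
wrist_force: [-0.4, 4.4, -2.6]
gripper_width: 0.143
gripper_force: 30.0
```

Request:
apply_moves(moves=[[[0.0012, 0.0008, 0], 0], [[0.0013, 0.0008, 0], 0]])

```text
time_s: 14.93
tcp_pos: [0.5854, 0.0453, 0.1208]
ee_rot: [[0.108, -0.994, 0.002], [-0.994, -0.108, 0.001], [-0.0, -0.003, -1.0]]
wrist_force: [-1.5, 3.5, -1.7]
gripper_width: 0.146
gripper_force: 30.0
```

Request:
apply_moves(moves=[[[0.0011, 0.0009, 0], 0], [[0.0012, 0.0009, 0], 0]])

```text
time_s: 15.1
tcp_pos: [0.5832, 0.042, 0.1208]
ee_rot: [[0.108, -0.994, 0.001], [-0.994, -0.108, -0.001], [0.001, -0.001, -1.0]]
wrist_force: [-1.3, 2.2, -1.8]
gripper_width: 0.149
gripper_force: 30.0
```

Request:
apply_moves(moves=[[[0.0009, 0.0008, 0], 0], [[0.0008, 0.0008, 0], 0], [[0.0008, 0.0008, 0], 0]])

```text
time_s: 15.35
tcp_pos: [0.5812, 0.0396, 0.1208]
ee_rot: [[0.107, -0.994, 0.002], [-0.994, -0.107, 0.0], [-0.0, -0.002, -1.0]]
wrist_force: [-0.2, 2.0, -0.9]
gripper_width: 0.143
gripper_force: 30.0
```

Request:
apply_moves(moves=[[[0.0008, 0.0009, 0], 0], [[0.0008, 0.0009, 0], 0], [[0.0008, 0.0009, 0], 0]])

```text
time_s: 15.6
tcp_pos: [0.5787, 0.0371, 0.1208]
ee_rot: [[0.108, -0.994, 0.001], [-0.994, -0.108, 0.0], [-0.0, -0.001, -1.0]]
wrist_force: [-0.0, 2.5, -0.6]
gripper_width: 0.142
gripper_force: 30.0
```

Request:
apply_moves(moves=[[[0.0007, 0.001, 0], 0], [[0.0007, 0.001, 0], 0], [[0.0007, 0.001, 0], 0]])

```text
time_s: 15.85
tcp_pos: [0.5765, 0.0352, 0.1208]
ee_rot: [[0.108, -0.994, 0.003], [-0.994, -0.108, 0.001], [-0.001, -0.003, -1.0]]
wrist_force: [2.0, 4.3, -1.8]
gripper_width: 0.149
gripper_force: 30.0
```

Request:
apply_moves(moves=[[[0.0006, 0.001, 0], 0], [[0, 0, 0], 0]])

```text
time_s: 16.02
tcp_pos: [0.5759, 0.0347, 0.1208]
ee_rot: [[0.108, -0.994, 0.004], [-0.994, -0.108, 0.002], [-0.001, -0.004, -1.0]]
wrist_force: [2.8, 4.2, -1.6]
gripper_width: 0.148
gripper_force: 30.0
```

```bash
python3 - <<'E'
import st
from h import *
p=imaging.capture("wrist")
a=np.radians(6.37);R=np.array([[np.cos(a),-np.sin(a)],[np.sin(a),np.cos(a)]])
for y in(.044,.054):
    X=np.array([.5555,.0625])+R@(np.array([0,y-.075]));print(y,proj(p,[*X,.104]))
cv2.imwrite("pics/w4.png",p["frame"][90:250,130:400])
E
```

```text
16.0167 [0.5759 0.0347 0.1208] [ 2.8  4.2 -1.6] r 0.03446110912289034 dial 60.019405086065575
0.044 [276.1384987  217.48070572]
0.054 [275.89096724 228.84311885]
```

View pics/w4.png

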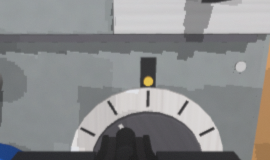

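The pin (278,171 px) now sits at the dial end of its slot. It was at the cover end before, so the latch has dropped. One small nudge will confirm contact.

Request:
apply_moves(moves=[[[0.0005, 0.0009, 0], 0], [[0, 0, 0], 0]])

```text
time_s: 16.23
tcp_pos: [0.5756, 0.0345, 0.1209]
ee_rot: [[0.108, -0.994, 0.005], [-0.994, -0.108, 0.002], [-0.002, -0.005, -1.0]]
wrist_force: [3.2, 4.5, -2.0]
gripper_width: 0.144
gripper_force: 30.0
```

Request:
apply_moves(moves=[[[0.0005, 0.0009, 0], 0], [[0, 0, 0], 0]])

```text
time_s: 16.4
tcp_pos: [0.5754, 0.0343, 0.1209]
ee_rot: [[0.108, -0.994, 0.006], [-0.994, -0.108, 0.003], [-0.002, -0.006, -1.0]]
wrist_force: [5.4, 5.3, -3.5]
gripper_width: 0.147
gripper_force: 30.0
```

The dial is stopped dead with about 7 N felt. I'm easing off, releasing and lifting.

Request:
apply_moves(moves=[[[-0.001, -0.0017, 0], 0], [[0, 0, 0], 0]])

```text
time_s: 16.57
tcp_pos: [0.5756, 0.0345, 0.1208]
ee_rot: [[0.108, -0.994, 0.002], [-0.994, -0.108, 0.001], [-0.0, -0.002, -1.0]]
wrist_force: [2.1, 5.2, -1.9]
gripper_width: 0.144
gripper_force: 30.0
```

Request:
apply_moves(moves=[[[0, 0, 0], 0], [[0, 0, 0], 0], [[0, 0, 0], 0], [[0, 0, 0], 0]], hand=0.035)

```text
time_s: 16.9
tcp_pos: [0.5731, 0.0329, 0.1201]
ee_rot: [[0.107, -0.994, -0.003], [-0.994, -0.107, -0.001], [0.001, 0.003, -1.0]]
wrist_force: [0.4, -0.3, 0.5]
gripper_width: 0.352
gripper_force: 0.0
```

Request:
apply_moves(moves=[[[0, 0, -0.015], 0], [[0, 0, -0.025], 0], [[0, 0, -0.025], 0], [[0, 0, -0.015], 0], [[0, 0, 0], 0]])

```text
time_s: 17.32
tcp_pos: [0.576, 0.0335, 0.2044]
ee_rot: [[0.108, -0.994, 0.006], [-0.994, -0.108, 0.0], [0.0, -0.006, -1.0]]
wrist_force: [-0.3, -0.3, -0.2]
gripper_width: 0.401
gripper_force: 0.0
```

Request:
apply_moves(moves=[[[0.022, 0.0093, 0], 0], [[0.022, 0.0093, 0], 0], [[0.022, 0.0093, 0], 0], [[0.022, 0.0093, 0], 0], [[0.022, 0.0093, 0], 0]])

```text
time_s: 17.73
tcp_pos: [0.5382, -0.0818, 0.1993]
ee_rot: [[0.107, -0.994, -0.003], [-0.994, -0.107, -0.0], [-0.0, 0.003, -1.0]]
wrist_force: [0.2, 0.1, -0.2]
gripper_width: 0.403
gripper_force: 0.0
```

Request:
apply_moves(moves=[[[0.019, 0.0093, 0], 0], [[0, 0, 0], 0], [[0, 0, 0], 0], [[0, 0, 0], 0]])

```text
time_s: 18.07
tcp_pos: [0.5324, -0.1003, 0.1998]
ee_rot: [[0.107, -0.994, -0.001], [-0.994, -0.107, -0.0], [-0.0, 0.001, -1.0]]
wrist_force: [1.0, 0.3, 0.2]
gripper_width: 0.401
gripper_force: 0.0
```

```bash
python3 - <<'E'
import st
from h import *
s=r.sense();print(s['ee_rot'])
p=imaging.capture("wrist")
cv2.imwrite("pics/w5.png",p["frame"])
E
```

```text
18.0667 [ 0.5324 -0.1003  0.1998] [1.  0.3 0.2] r 0.16444398994021017 dial 104.45900125395261
[[ 1.07042361e-01 -9.94253439e-01 -1.42541219e-03]
 [-9.94254455e-01 -1.07042400e-01 -4.92986261e-05]
 [-1.03564213e-04  1.42249946e-03 -9.99998983e-01]]
```

View pics/w5.png

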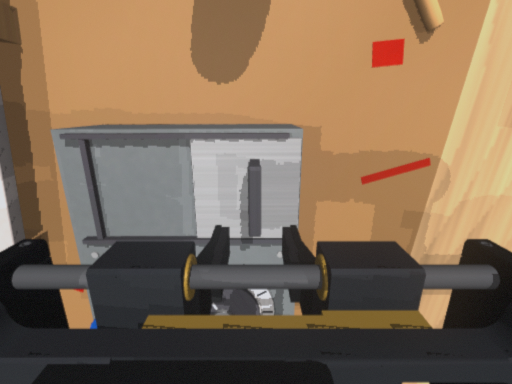

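The handle sits at column 254, rows 160–236, midway between the fingers (221 and 291). I'm checking its y and x.

```bash
python3 - <<'E'
from h import *
p=imaging.capture("wrist")
for v in(160,236):print(onz(p,[254/512,v/384],.147))
E
```

```text
[ 0.53771281 -0.14100563  0.147     ]
[ 0.52978322 -0.0669865   0.147     ]
```

Request:
apply_moves(moves=[[[0.003, -0.001, 0.018], 0], [[0, 0, 0.022], 0], [[0, 0, 0.018], 0], [[0, 0, 0.012], 0], [[0, 0, 0.006], 0]])

```text
time_s: 18.58
tcp_pos: [0.5331, -0.1024, 0.1223]
ee_rot: [[0.108, -0.994, -0.004], [-0.994, -0.108, 0.0], [-0.0, 0.004, -1.0]]
wrist_force: [-0.8, -0.1, 1.4]
gripper_width: 0.403
gripper_force: 0.0
```

Request:
apply_moves(moves=[[[0, 0, 0], 0], [[0, 0, 0], 0], [[0, 0, 0], 0], [[0, 0, 0], 0], [[0, 0, 0], 0]], hand=0.0)

```text
time_s: 19.0
tcp_pos: [0.5347, -0.1031, 0.1253]
ee_rot: [[0.108, -0.994, 0.002], [-0.994, -0.108, 0.0], [0.0, -0.002, -1.0]]
wrist_force: [-0.7, -0.3, -0.5]
gripper_width: 0.106
gripper_force: 0.0
```

Request:
apply_moves(moves=[[[0, 0, 0], 0], [[0, -0.001, 0], 0], [[0, -0.0015, 0], 0], [[0, -0.0015, 0], 0]])

```text
time_s: 19.33
tcp_pos: [0.5382, -0.1029, 0.1252]
ee_rot: [[0.108, -0.994, 0.0], [-0.994, -0.108, -0.0], [0.0, -0.0, -1.0]]
wrist_force: [-2.0, -0.3, 5.0]
gripper_width: 0.005
gripper_force: 2.7
```

```bash
python3 - <<'E'
import st
from h import *
s=r.sense();print(s['gripper_width'],s['gripper_force'])
p=imaging.capture("wrist")
q=imaging.capture("scene")
a=cv2.resize(q["frame"][150:270,140:320],(512,342),interpolation=cv2.INTER_CUBIC)
cv2.imwrite("pics/w6.png",np.vstack([p["frame"][100:355],a]))
E
```

```text
19.3333 [ 0.5382 -0.1029  0.1252] [-2.  -0.3  5. ] r 0.1662796216645817 dial 102.34232802335914
0.004564323542586123 2.7376340806949884
```

View pics/w6.png

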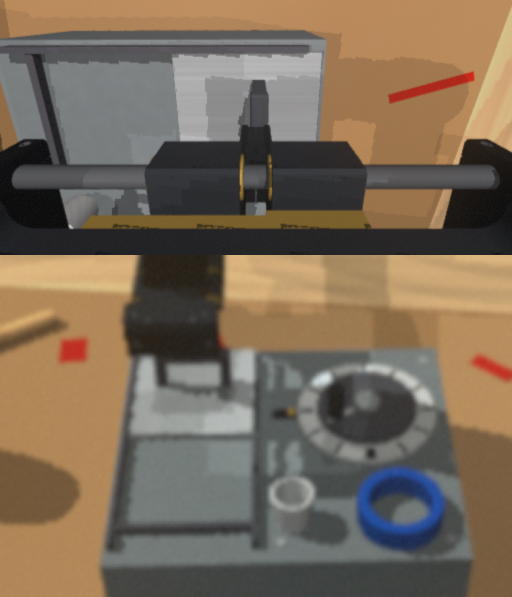

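The fingers read nearly shut, so the bar isn't held. I'm opening, lifting and re-measuring the handle with triangulation.

Request:
apply_moves(moves=[[[0, 0.004, 0], 0], [[0, 0, 0], 0], [[0, 0, 0], 0], [[0, 0, 0], 0], [[0, 0, 0], 0]], hand=0.05)

```text
time_s: 19.85
tcp_pos: [0.5339, -0.1034, 0.1252]
ee_rot: [[0.108, -0.994, -0.0], [-0.994, -0.108, -0.0], [0.0, 0.0, -1.0]]
wrist_force: [-1.4, 0.1, 7.1]
gripper_width: 0.295
gripper_force: 3.4
```

Request:
apply_moves(moves=[[[0, 0, 0], 0], [[0, 0, 0], 0], [[0, 0, 0], 0], [[0, 0, 0], 0], [[0, 0, 0], 0]])

```text
time_s: 20.27
tcp_pos: [0.5341, -0.1033, 0.1252]
ee_rot: [[0.108, -0.994, 0.0], [-0.994, -0.108, -0.0], [0.0, -0.0, -1.0]]
wrist_force: [-2.4, 0.3, 6.2]
gripper_width: 0.563
gripper_force: 3.2
```

Request:
apply_moves(moves=[[[0, 0, -0.01], 0], [[0, 0, -0.02], 0], [[0, 0, -0.03], 0], [[0, 0, -0.02], 0], [[0, 0, 0], 0]])

```text
time_s: 20.68
tcp_pos: [0.5368, -0.1035, 0.2094]
ee_rot: [[0.108, -0.994, 0.009], [-0.994, -0.108, -0.001], [0.002, -0.009, -1.0]]
wrist_force: [1.4, 0.0, 0.4]
gripper_width: 0.571
gripper_force: 0.0
```

```bash
python3 - <<'E'
import st
from h import *
L=[]
for n in("wrist","scene","top"):
    p=imaging.capture(n);cv2.imwrite(f"pics/x_{n}.png",p["frame"])
    for q in models.place_of(p,"cover_grip")[:1]:
        L.append(ray(p,q["at"]));print(n,q["confidence"],np.array(q["at"])*[512,384],onz(p,q["at"],.141))
M=sum(np.eye(3)-np.outer(d,d)/(d@d) for o,d in L);b=sum((np.eye(3)-np.outer(d,d)/(d@d))@o for o,d in L)
print("tri",np.linalg.solve(M,b))
w=cv2.imread("pics/x_wrist.png");s=cv2.imread("pics/x_scene.png")
a=cv2.resize(s[140:270,140:320],(512,370),interpolation=cv2.INTER_CUBIC)
cv2.imwrite("pics/w7.png",np.vstack([w[80:300],a]))
E
```

```text
20.6833 [ 0.5368 -0.1035  0.2094] [1.4 0.  0.4] r 0.16702778356031195 dial 102.79621204178511
wrist 0.65 [238.8992 205.7088] [ 0.55241944 -0.0944491   0.141     ]
scene 0.67 [207.4112 191.3856] [ 0.56022221 -0.09523465  0.141     ]
top 0.42 [291.1744 168.3072] [ 0.56393064 -0.09639174  0.141     ]
tri [ 0.55852853 -0.09542496  0.14116058]
```

View pics/w7.png

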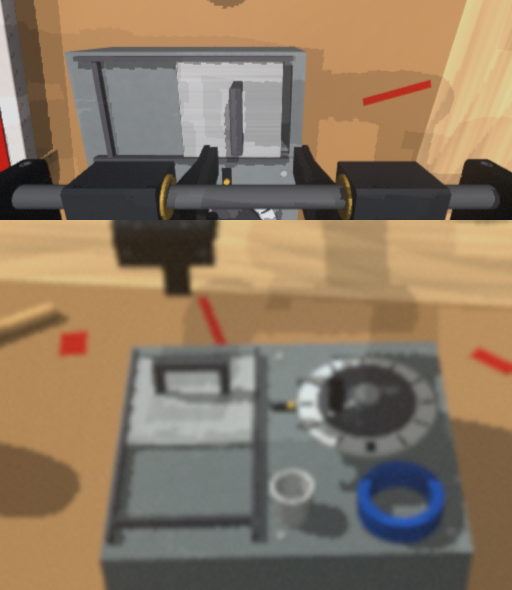

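The cover is unlatched and was dragged ~20 mm back: the handle is now at (236,198) px, and a gap shows at the cover's front. I'll push the bar from its front side with shut fingers, watching the force.

Request:
apply_moves(moves=[[[0, 0.008, 0], 0], [[0, 0.01, 0], 0], [[0, 0, 0], 0], [[0, 0, 0], 0], [[0, 0, 0], 0]], hand=0.0)

```text
time_s: 21.4
tcp_pos: [0.5162, -0.1052, 0.2047]
ee_rot: [[0.107, -0.994, 0.001], [-0.994, -0.107, -0.0], [0.0, -0.001, -1.0]]
wrist_force: [0.9, -0.2, 0.0]
gripper_width: 0.282
gripper_force: 0.0
```

Request:
apply_moves(moves=[[[0, 0, 0], 0], [[0, 0, 0], 0], [[0, 0, 0], 0], [[0, 0, 0], 0], [[0, 0, 0], 0]])

```text
time_s: 21.82
tcp_pos: [0.5163, -0.1051, 0.2044]
ee_rot: [[0.107, -0.994, -0.0], [-0.994, -0.107, 0.0], [-0.0, 0.0, -1.0]]
wrist_force: [-0.8, 0.3, -0.1]
gripper_width: 0.016
gripper_force: 0.0
```

Request:
apply_moves(moves=[[[0, 0, 0.015], 0], [[0, 0, 0.02], 0], [[0, 0, 0.02], 0], [[0, 0, 0.015], 0], [[0, 0, 0], 0]])

```text
time_s: 22.23
tcp_pos: [0.5138, -0.1051, 0.1312]
ee_rot: [[0.107, -0.994, -0.007], [-0.994, -0.107, 0.0], [-0.001, 0.007, -1.0]]
wrist_force: [0.0, 1.0, -0.6]
gripper_width: 0.002
gripper_force: 0.0
```

Request:
apply_moves(moves=[[[0, 0, 0.005], 0], [[0, 0, 0.005], 0], [[0, 0, 0.003], 0], [[0, 0, 0], 0], [[0, 0, 0], 0]])

```text
time_s: 22.65
tcp_pos: [0.5165, -0.1052, 0.1219]
ee_rot: [[0.107, -0.994, 0.001], [-0.994, -0.107, -0.0], [0.0, -0.001, -1.0]]
wrist_force: [0.1, -0.3, 0.9]
gripper_width: 0.001
gripper_force: 0.0
```

```bash
python3 - <<'E'
import st
from h import *
s=r.sense();print(s['gripper_width'],s['gripper_force'])
for n in("wrist","scene","top"):
    p=imaging.capture(n);cv2.imwrite(f"pics/y_{n}.png",p["frame"])
    for q in models.place_of(p,"cover_grip")[:1]:
        print(n,q["confidence"],np.array(q["at"])*[512,384],onz(p,q["at"],.141))
E
```

```text
22.65 [ 0.5165 -0.1052  0.1219] [ 0.1 -0.3  0.9] r 0.1721315506138639 dial 109.44975330632693
0.0009424717109639988 0.0
wrist 0.76 [195.0208 242.3808] [ 0.55664614 -0.09846333  0.141     ]
scene 0.78 [210.688  190.1952] [ 0.55497595 -0.08757572  0.141     ]
```

Request:
apply_moves(moves=[[[0, -0.003, 0], 0], [[0, -0.004, 0], 0], [[0, -0.004, 0], 0], [[0, -0.003, 0], 0], [[0, -0.003, 0], 0]])

```text
time_s: 23.37
tcp_pos: [0.5337, -0.1033, 0.1214]
ee_rot: [[0.107, -0.994, -0.0], [-0.994, -0.107, 0.0], [-0.0, 0.0, -1.0]]
wrist_force: [1.1, -0.3, 0.6]
gripper_width: 0.008
gripper_force: 0.0
```

Request:
apply_moves(moves=[[[0, -0.003, 0], 0], [[0, -0.003, 0], 0], [[0, -0.003, 0], 0], [[0, -0.003, 0], 0], [[0, -0.003, 0], 0]])

```text
time_s: 23.78
tcp_pos: [0.5474, -0.1018, 0.1212]
ee_rot: [[0.107, -0.994, -0.002], [-0.994, -0.107, -0.0], [-0.0, 0.002, -1.0]]
wrist_force: [-2.5, 0.1, -0.2]
gripper_width: 0.006
gripper_force: 1.1
```

```bash
cat > hp.py <<'E'
import st
from h import *
for n in("wrist","scene","top"):
    p=imaging.capture(n);cv2.imwrite(f"pics/z_{n}.png",p["frame"])
    for q in models.place_of(p,"cover_grip")[:1]:
        print(n,q["confidence"],np.array(q["at"])*[512,384],onz(p,q["at"],.141))
E
python3 hp.py
```

```text
23.7833 [ 0.5474 -0.1018  0.1212] [-2.5  0.1 -0.2] r 0.16447518747194476 dial 99.185766487598
wrist 0.83 [231.68   246.1056] [ 0.56244741 -0.09534078  0.141     ]
scene 0.18 [242.3808 239.8848] [0.71466374 0.00984217 0.141     ]
top 0.73 [288.1024 167.0016] [ 0.56779357 -0.0875905   0.141     ]
```

Contact at 2.5 N and the cover is sliding, so I continue.

Request:
apply_moves(moves=[[[0, -0.004, 0], 0], [[0, -0.004, 0], 0], [[0, -0.004, 0], 0], [[0, -0.004, 0], 0], [[0, -0.004, 0], 0]])

```text
time_s: 24.5
tcp_pos: [0.5683, -0.0995, 0.1214]
ee_rot: [[0.107, -0.994, -0.0], [-0.994, -0.107, 0.0], [-0.0, 0.0, -1.0]]
wrist_force: [-2.4, 0.2, 1.3]
gripper_width: 0.005
gripper_force: 1.1
```

Request:
apply_moves(moves=[[[0, -0.004, 0], 0], [[0, -0.004, 0], 0], [[0, -0.004, 0], 0], [[0, -0.004, 0], 0], [[0, -0.004, 0], 0]])

```text
time_s: 24.92
tcp_pos: [0.5883, -0.0973, 0.1214]
ee_rot: [[0.107, -0.994, 0.0], [-0.994, -0.107, 0.0], [-0.0, -0.0, -1.0]]
wrist_force: [-3.2, 0.1, 1.7]
gripper_width: 0.005
gripper_force: 1.1
```

Request:
apply_moves(moves=[[[0, -0.003, 0], 0], [[0, -0.003, 0], 0], [[0, -0.003, 0], 0], [[0, -0.003, 0], 0], [[0, -0.003, 0], 0]])

```text
time_s: 25.33
tcp_pos: [0.603, -0.0957, 0.1214]
ee_rot: [[0.107, -0.994, -0.0], [-0.994, -0.107, 0.0], [-0.0, 0.0, -1.0]]
wrist_force: [-1.4, 0.9, 1.6]
gripper_width: 0.006
gripper_force: 1.1
```

```bash
python3 hp.py
```

```text
25.3333 [ 0.603  -0.0957  0.1214] [-1.4  0.9  1.6] r 0.16519178652967723 dial 79.67659939949486
wrist 0.61 [234.496  245.6832] [ 0.61608756 -0.08968091  0.141     ]
scene 0.96 [206.7968 206.4   ] [ 0.61491421 -0.08765234  0.141     ]
top 0.49 [288.8192 150.9888] [ 0.61450719 -0.09031575  0.141     ]
```

Request:
apply_moves(moves=[[[0, -0.003, 0], 0], [[0, -0.003, 0], 0], [[0, -0.003, 0], 0], [[0, -0.003, 0], 0]])

```text
time_s: 25.97
tcp_pos: [0.6148, -0.0946, 0.1216]
ee_rot: [[0.107, -0.994, -0.0], [-0.994, -0.107, -0.0], [0.0, 0.0, -1.0]]
wrist_force: [-2.4, -0.1, 2.1]
gripper_width: 0.009
gripper_force: 1.1
```

Request:
apply_moves(moves=[[[0, -0.002, 0], 0], [[0, -0.002, 0], 0]])

```text
time_s: 26.13
tcp_pos: [0.6189, -0.0941, 0.1214]
ee_rot: [[0.107, -0.994, -0.0], [-0.994, -0.107, -0.0], [0.0, 0.0, -1.0]]
wrist_force: [-1.6, -0.7, 1.2]
gripper_width: 0.004
gripper_force: 1.1
```

Request:
apply_moves(moves=[[[0, -0.0015, 0], 0], [[0, -0.0015, 0], 0]])

```text
time_s: 26.3
tcp_pos: [0.6217, -0.0938, 0.1214]
ee_rot: [[0.107, -0.994, -0.0], [-0.994, -0.107, -0.0], [0.0, 0.0, -1.0]]
wrist_force: [-2.0, 0.3, 0.5]
gripper_width: 0.002
gripper_force: 1.0
```

Request:
apply_moves(moves=[[[0, -0.0015, 0], 0], [[0, -0.0015, 0], 0]])

```text
time_s: 26.47
tcp_pos: [0.6232, -0.0937, 0.1213]
ee_rot: [[0.107, -0.994, -0.004], [-0.994, -0.107, -0.0], [-0.0, 0.004, -1.0]]
wrist_force: [-7.1, -0.2, 4.9]
gripper_width: 0.003
gripper_force: 3.7
```

Against the stop. One firm nudge, then back off and lift.

Request:
apply_moves(moves=[[[0, -0.001, 0], 0], [[0, 0, 0], 0], [[0, 0, 0], 0]])

```text
time_s: 26.72
tcp_pos: [0.6231, -0.0937, 0.1213]
ee_rot: [[0.107, -0.994, -0.006], [-0.994, -0.107, -0.0], [-0.0, 0.006, -1.0]]
wrist_force: [-7.2, 0.1, 4.9]
gripper_width: 0.005
gripper_force: 3.5
```

Request:
apply_moves(moves=[[[0, 0.005, 0], 0], [[0, 0.01, 0], 0], [[0, 0.008, 0], 0], [[0, 0, -0.01], 0], [[0, 0, -0.02], 0]])

```text
time_s: 27.13
tcp_pos: [0.6013, -0.0957, 0.15]
ee_rot: [[0.107, -0.994, -0.004], [-0.994, -0.107, 0.0], [-0.001, 0.004, -1.0]]
wrist_force: [0.6, 0.1, -1.1]
gripper_width: 0.003
gripper_force: 0.0
```

Request:
apply_moves(moves=[[[0, 0.01, -0.03], 0], [[0, 0.02, -0.03], 0], [[0, 0.02, -0.03], 0], [[0, 0.02, -0.03], 0], [[0, 0.01, -0.01], 0]])

```text
time_s: 27.55
tcp_pos: [0.5243, -0.105, 0.2882]
ee_rot: [[0.108, -0.994, 0.012], [-0.994, -0.108, -0.001], [0.002, -0.011, -1.0]]
wrist_force: [-0.1, 0.0, 1.2]
gripper_width: 0.009
gripper_force: 0.0
```

Request:
apply_moves(moves=[[[0, 0.03, 0], 0], [[0, 0.04, 0], 0], [[0, 0.03, 0], 0], [[0, 0, 0], 0], [[0, 0, 0], 0]])

```text
time_s: 27.97
tcp_pos: [0.4235, -0.1153, 0.2829]
ee_rot: [[0.107, -0.994, 0.004], [-0.994, -0.107, 0.0], [0.0, -0.004, -1.0]]
wrist_force: [0.6, -0.3, -0.6]
gripper_width: 0.011
gripper_force: 0.0
```

```bash
python3 hp.py; python3 - <<'E'
import cv2,numpy as np
a=cv2.imread("pics/z_wrist.png");b=cv2.imread("pics/z_scene.png")[140:270,130:320];c=cv2.imread("pics/z_top.png")[100:215,200:330]
cv2.imwrite("pics/fin.png",np.hstack([cv2.resize(b,(420,287),interpolation=2),cv2.resize(c,(324,287),interpolation=2)]))
E
```

```text
27.9667 [ 0.4235 -0.1153  0.2829] [ 0.6 -0.3 -0.6] r 0.22140917089350087 dial 132.96358922603892
wrist 0.72 [ 84.6848 182.8992] [ 0.6365812  -0.08843453  0.141     ]
scene 0.57 [202.9056 213.8112] [ 0.64094138 -0.09274963  0.141     ]
top 0.97 [288.512  143.0016] [ 0.63794803 -0.08975559  0.141     ]
```

View pics/fin.png

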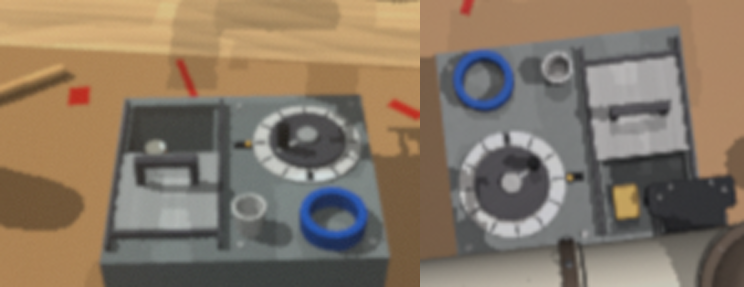

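The cover is fully back (handle at x≈0.638 m, as expected at the stop), the well is open, and the tape and cup are in place. The dial is still at about 2 and the arm is clear.

```bash
python3 -c "
from station import r
print(r.finish_job())"
```

```text
the job is handed in; nothing more can be done
None
```

The lockbox is open and the job is handed in at about 28 s. The dial stopped against the latch near 2 with about 7 N felt, and the cover is back against its stop. I pushed the cover by its handle with shut fingers, because the first grip on the handle missed and dragged the cover about 20 mm back.

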